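# Close the keyed canister lid

### The arm

A 6-joint arm with a two-finger parallel gripper is mounted at the origin on a cart in front of the work surface, level with it; the furniture and walls round the work are solid. World frame = base frame: x ahead of the robot, y to its left, z up, the work surface at z = 0. Lengths are in m, angles in rad, forces in N, time in s.
With the tool pointing down it reaches from about 0.375 to 0.9 m from the base axis. Payload 3.1 kg.
Tool frame: the origin (TCP) lies at the very end of the fingers, on their centre line; the grasp point (between the pads) lies 19 mm behind it; z points along the fingers, y is the line along which they close (so a half turn about z gives the same grasp; the last joint's range is limited). The gripper opens to 87 mm and grips with 3 to 60 N. Pads are 19 mm wide; open, the fingers measure 117 mm over their backs; the gripper's body (75 mm by 190 mm) begins 51 mm behind the grasp point.
Start: joints at [1.161, 0.527, 1.433, -0, 1.181, -0.178], TCP at [0.144, 0.608, 0.223] pointing down, gripper open.
Joint ranges: [-3.08, 3.08], [-0.75, 2.2], [0.22, 2.44], [-1.43, 4.57], [0, 2.65], [-2.85, 2.85]. Speed limits (rad/s): [2.79, 2.79, 3.14, 3.14, 3.14, 3.14].

### API

Orientations are given as a unit quaternion [x, y, z, w].
In Python, from plant import bot gives the robot as it stands. The module is installed in compiled form; this text tells all that it offers.
- The arm moves only by the tool apply_moves, never from a script. Its argument "steps" is a list of rows, each an object of numbers: "dx", "dy", "dz": the shift along the world's x, y, z in cm; "spin": the turn about the world's z in degrees; "hand": the finger opening in cm, from 0 to 8.7. A call has 1 to 12 rows; each row shifts and turns the commanded pose from where the row before left it; what a row does not reach is not made up. A row lasts 1/12 s, in which the tool goes at most 41.7 mm and 7.16 degrees, less where a joint would pass 70% of its speed; a pose out of reach is approached as far as the arm can. A call with a gripper value outside its range is refused whole. The fingers move at their own pace and stop on an object; "newtons" is the grip in N (left out, the last holds). Time passes only in rows, so rows that do not move let the fingers close. It gives the time, the measured TCP pose, the force, the opening and the grip force at its end, in the units of the state.
- bot.state(): the state, without advancing time (a new reading comes with each control period).
- bot.read_camera(name): name is "scene" or "top"; returns (picture, depth): 420x560x3 uint8, red, green, blue; 420x560 float32, m along the optical axis (not along the pixel's ray), 0 where there is no reading.
- bot.calibration(name): a dict with "camera_matrix" (3x3 intrinsics, pixels), "dist_coeffs" ([k1, k2, p1, p2, k3] as OpenCV has them; the pictures are not rectified), "R" (3x3) and "t" (3): a world point X has camera coordinates R X + t. Camera axes: x right, y down, z forward; pixel columns grow to the right and rows downward; lengths in m; the calibration is good to about 2 mm. A picture is of the moment at which its call begins. calibration takes no time and is no camera call.
- bot.job_done(): hands the job in; it is judged then, once.
Trained networks look in the newest picture that a camera, given by its name, has taken for a name from the list of things; names that differ only in an ending like _2 or _b are one class to them, and where a whole thing is asked for, a point or a joint stands for the part that bears it (a point fixed in the world has none). Each returns a list of dicts, best first, with "conf" (0 to 1); they miss things now and then, are a little off and sometimes report something else, mostly with a low value. They report only what shows in the picture. A call takes as long as a camera call. They do not tell look-alikes from the thing itself.
- bot.look_for(name, camera): "centre" ([column, row] as shares, 0 to 1, of the picture: columns of its width, rows of its height, amid what is visible of it).
- bot.mark_of(name, camera): "centre" ([column, row] as shares, 0 to 1, of the picture: columns of its width, rows of its height: a listed point, or the origin of a listed thing).
The state is a dict: "clock": time; "q": joint angles; "joint_vel": joint speeds; "joint_torque": joint torques, N m; "position": TCP position; "tool_rot": TCP orientation; "contact_force": force on the tool from outside, world axes, zero at the start; "torque": the same for the moment, N m; "grip_width": finger opening in m; "grasp_force": force on a finger pad.
Only numpy, scipy, OpenCV 4.12 (cv2) and the standard library are available. Lean on these libraries where they do the work, as an engineer would, in place of code of your own. Each camera call takes 0.05 s, during which the arm holds its last target. There are 200 camera calls.

### The job

The green lid is sitting proud on its white canister because its key is not in the notch. Without lifting it off, turn it clockwise by its grip bar until its white pointer stands over the green stripe and the key drops into the notch, so that the lid sits flush on the rim all round, and let go. Leave the blue-lidded canister as it is: it is still in use.

Things in the scene. Friction and masses are not known exactly. Their poses are not given: they have to be found in the camera images.
- canister_green: Fixed white round canister with a vertical green stripe, 110 mm across, 100 mm tall. Origin: centre of its underside, z up. Rim at z 100 mm, wall 5 mm. Three rim notches 32 mm wide, 12 mm deep: the key notch at its own -x side above the stripe, the others 125 degrees either way round
- green_lid: Round green lid, 112 mm wide, 150 g, on three 8 mm tabs; white pointer and key tab at its own -x edge. Origin: on its axis, underside of the 6 mm flange, z up. Grip bar on top: 70 mm along x, 16 mm wide, top at z 37 mm. Starts level on the rim, origin 108 mm above the canister's, 35 to 70 degrees anticlockwise of the fit. Drops with pointer over stripe (x axes within 10 degrees) to 100 mm
- canister_blue: Fixed white round canister with a vertical blue stripe, 110 mm across, 100 mm tall. Origin: centre of its underside, z up. Rim at z 100 mm, wall 5 mm. Three rim notches 32 mm wide, 12 mm deep: the key notch at its own -x side above the stripe, the others 125 degrees either way round
- blue_lid: Blue lid, otherwise the same as the green one, lying unseated in the same way on the blue-striped canister; to be left alone. Origin on its axis at the underside of its flange. (A tall microwave oven stands behind and between the two canisters, its front at x 0.58 m, y -0.15 to 0.25 m: pass in front of it, at x under 0.45 m)
Not all that is in view belongs to the job. There is more than one size of the green_lid; the one meant has the size given above.

How it is judged:
By the outcome, as a careful person would: the job done as asked, in the order asked, and still so for the second after the job is handed in, with the robot touching nothing.
It also fails if it takes over 32 s, if anything falls off the work surface, if the arm or the gripper's body presses on something with over 40 N, if the wrist force passes 120 N, or if a joint passes its speed limit or range.

## Working session

There is one attempt and no reset: what is moved stays moved. The work goes in short steps, Python scripts to look and compute and a tool call to move; the robot and the scene stay as the last step left them, time stands still between calls to the robot, and variables do not carry over. Pictures are saved under pics/ and viewed, at most 10 in all, crops included, and the job is handed in when it is done.

Besides the shell and the picture viewer there is one more tool, called by a JSON object that holds its "op" and its "data", one argument or row to a line. apply_moves: Moves the arm, as the interface text tells. Its arguments: {"type":"object","properties":{"steps":{"type":"array","items":{"type":"object","properties":{"dx":{"type":"number"},"dy":{"type":"number"},"dz":{"type":"number"},"spin":{"type":"number"},"hand":{"type":"number"}}}},"newtons":{"type":"number"}},"required":["steps"]}

```bash
mkdir -p pics; cat > h.py <<'E'
from plant import bot
import numpy as np, cv2
def world(cam,depth,px):
    c=bot.calibration(cam);K=np.array(c["camera_matrix"]);D=np.array(c["dist_coeffs"])
    R=np.array(c["R"]);t=np.array(c["t"])
    px=np.array(px,float).reshape(-1,2)
    n=cv2.undistortPoints(px.reshape(-1,1,2),K,D).reshape(-1,2)
    z=np.array([depth[int(p[1]),int(p[0])] for p in px])
    return (np.c_[n,np.ones(len(n))]*z[:,None]-t)@R
E
python3 - <<'E'
from h import *
ims=[]
for cam in("scene","top"):
    p,d=bot.read_camera(cam);np.savez(f"{cam}.npz",p=p,d=d)
    cv2.imwrite(f"pics/{cam}.png",p[:,:,::-1])
    for n in("green_lid","canister_green","blue_lid"):
        for r in bot.look_for(n,cam)[:3]:
            px=np.array(r["centre"])*[560,420];print(cam,n,round(r["conf"],2),px.round(),world(cam,d,px).round(3))
print(bot.state())
E
```

```text
scene green_lid 0.64 [350. 247.] [[ 0.504 -0.16   0.117]]
scene green_lid 0.59 [233. 209.] [[0.648 0.312 0.013]]
scene canister_green 0.91 [351. 283.] [[ 0.477 -0.187  0.055]]
scene blue_lid 0.96 [188. 191.] [[0.492 0.316 0.11 ]]
top green_lid 0.85 [356. 219.] [[ 0.518 -0.149  0.143]]
top blue_lid 0.63 [172. 225.] [[0.501 0.332 0.143]]
{'clock': 0.4, 'q': array([ 1.16051241e+00,  5.27689797e-01,  1.43288907e+00,  2.19643834e-06,
        1.18136544e+00, -1.78513661e-01]), 'joint_vel': array([-0.00166522, -0.00180532, -0.00367976, -0.00196075,  0.00033304,
       -0.00133566]), 'joint_torque': array([-5.06280703e-04, -4.39503479e+01, -1.76656902e+01,  6.32286770e-02,
        5.30562038e-02, -8.85275426e-05]), 'position': array([0.14349095, 0.60817584, 0.22237137]), 'tool_rot': array([ 1.15626338e-01,  9.93292766e-01, -1.67967437e-04, -5.19909323e-05]), 'contact_force': array([ 0.00956615, -0.0040409 ,  0.50241483]), 'torque': array([ 0.00726738, -0.00054147,  0.05111891]), 'grasp_force': 0.0, 'grip_width': 0.08711175405918849}
```

View pics/scene.png

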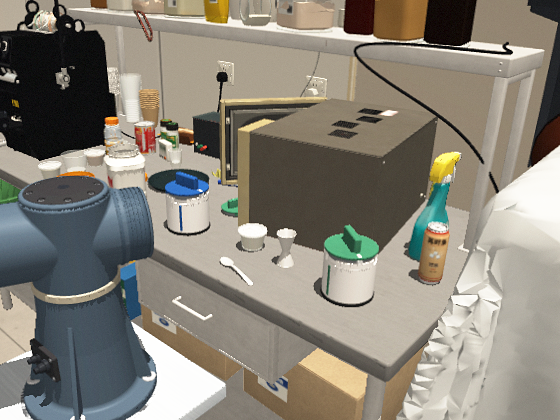

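View pics/top.png

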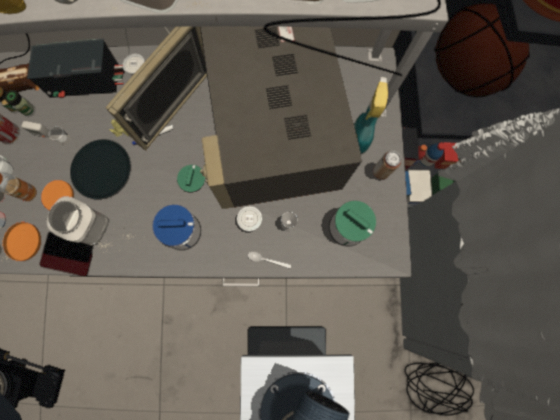

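The two views show the small-lid decoy at (190,178) in the top view. The target lid is at (355,222) in top and (350,247) in scene, with the stripe at about (328,278) in scene. Next I'll measure the lid's axis, the bar and the stripe.

```bash
cat > meas.py <<'E'
from h import *
def cloud(cam,p,d,box):
    x0,y0,x1,y1=box
    g=np.stack(np.meshgrid(np.arange(x0,x1),np.arange(y0,y1)),-1).reshape(-1,2)
    g=g[d[g[:,1],g[:,0]]>0]
    return g,world(cam,d,g),p[g[:,1],g[:,0]].astype(int)
def lid(cam,p,d,box):
    g,w,c=cloud(cam,p,d,box)
    green=(c[:,1]>c[:,0]+25)&(c[:,1]>c[:,2]+10)
    z=w[:,2]
    print(cam,"z pct green",np.percentile(z[green],[5,25,50,75,95]).round(3))
    top=green&(z>z[green].max()-.012)
    if top.sum()>5:
        q=w[top,:2];m=q.mean(0);u,s,v=np.linalg.svd(q-m)
        e=(q-m)@v[0];print("bar n",top.sum(),"mid",(m+v[0]*(e.max()+e.min())/2).round(4),"len",np.ptp(e).round(3),"wid",np.ptp((q-m)@v[1]).round(3),"axis deg",np.degrees(np.arctan2(v[0,1],v[0,0])).round(1),"ztop",z[top].mean().round(4))
    fl=green&(z>.095)&(z<.125)
    q=w[fl,:2];(cx,cy),r=cv2.minEnclosingCircle((q*1000).astype(np.float32));print("flange circle",round(cx,1),round(cy,1),round(r,1),"z",np.median(z[fl]).round(4))
    return g,w,c
E
python3 - <<'E'
from meas import *
B={"top":(322,190,390,255),"scene":(312,215,390,312)}
for cam in B:
    f=np.load(cam+".npz");p,d=f["p"],f["d"]
    g,w,c=lid(cam,p,d,B[cam])
    wh=(c.min(1)>110)&(c.max(1)-c.min(1)<40)&(w[:,2]>.103)&(w[:,2]<.16)
    print("white",np.c_[g[wh],w[wh].round(3)][:12])
    if cam=="scene":
        s=(c[:,1]>c[:,0]+25)&(w[:,2]<.09)&(w[:,2]>.01)
        print("stripe",s.sum(),w[s].mean(0).round(4),w[s].std(0).round(4))
        wall=(w[:,2]<.09)&(w[:,2]>.02)&(c.min(1)>90)
        q=w[wall,:2];A=np.c_[2*q,np.ones(len(q))];x=np.linalg.lstsq(A,(q**2).sum(1),rcond=None)[0];print("can",x[:2].round(4),np.sqrt(x[2]+x[0]**2+x[1]**2).round(4))
    x0,y0,x1,y1=B[cam]
    cv2.imwrite(f"pics/{cam}_c.png",cv2.resize(p[y0:y1,x0:x1,::-1],None,fx=6,fy=6,interpolation=cv2.INTER_CUBIC))
E
python3 -c "
import cv2,numpy as np
a,b=[cv2.imread(f'pics/{c}_c.png') for c in('top','scene')]
h=max(a.shape[0],b.shape[0]);im=np.zeros((h,a.shape[1]+b.shape[1],3),np.uint8);im[:a.shape[0],:a.shape[1]]=a;im[:b.shape[0],a.shape[1]:]=b
k=min(800/im.shape[1],600/h);cv2.imwrite('pics/both.png',cv2.resize(im,None,fx=k,fy=k))"
```

```text
top z pct green [0.11  0.112 0.114 0.115 0.144]
bar n 155 mid [ 0.5191 -0.1517] len 0.067 wid 0.017 axis deg -129.9 ztop 0.1434
flange circle 519.6 -151.8 55.3 z 0.1132
white [[ 3.69e+02  2.28e+02  4.99e-01 -1.89e-01  1.12e-01]
 [ 3.67e+02  2.29e+02  4.96e-01 -1.83e-01  1.12e-01]
 [ 3.68e+02  2.29e+02  4.95e-01 -1.85e-01  1.17e-01]
 [ 3.69e+02  2.29e+02  4.96e-01 -1.89e-01  1.12e-01]
 [ 3.70e+02  2.29e+02  4.96e-01 -1.92e-01  1.12e-01]
 [ 3.67e+02  2.30e+02  4.94e-01 -1.84e-01  1.09e-01]
 [ 3.68e+02  2.30e+02  4.93e-01 -1.85e-01  1.15e-01]
 [ 3.69e+02  2.30e+02  4.94e-01 -1.89e-01  1.11e-01]
 [ 3.70e+02  2.30e+02  4.93e-01 -1.91e-01  1.12e-01]
 [ 3.71e+02  2.30e+02  4.93e-01 -1.94e-01  1.14e-01]
 [ 3.72e+02  2.30e+02  4.93e-01 -1.97e-01  1.13e-01]
 [ 3.67e+02  2.31e+02  4.91e-01 -1.83e-01  1.11e-01]]
scene z pct green [0.076 0.113 0.114 0.116 0.144]
bar n 176 mid [ 0.515  -0.1532] len 0.072 wid 0.017 axis deg -126.5 ztop 0.1418
flange circle 546.5 -131.4 94.1 z 0.1133
white [[ 3.49e+02  2.24e+02  6.19e-01 -8.30e-02  1.04e-01]
 [ 3.57e+02  2.54e+02  4.95e-01 -1.82e-01  1.13e-01]
 [ 3.58e+02  2.54e+02  4.99e-01 -1.83e-01  1.12e-01]
 [ 3.59e+02  2.54e+02  4.97e-01 -1.86e-01  1.14e-01]
 [ 3.76e+02  2.54e+02  5.27e-01 -2.07e-01  1.10e-01]
 [ 3.57e+02  2.55e+02  4.90e-01 -1.85e-01  1.14e-01]
 [ 3.58e+02  2.55e+02  4.92e-01 -1.86e-01  1.14e-01]
 [ 3.59e+02  2.55e+02  4.96e-01 -1.87e-01  1.12e-01]
 [ 3.60e+02  2.55e+02  4.93e-01 -1.91e-01  1.15e-01]
 [ 3.75e+02  2.55e+02  5.24e-01 -2.07e-01  1.09e-01]
 [ 3.57e+02  2.56e+02  4.89e-01 -1.86e-01  1.13e-01]
 [ 3.58e+02  2.56e+02  4.90e-01 -1.88e-01  1.13e-01]]
stripe 90 [ 0.5335 -0.1146  0.059 ] [0.0781 0.0372 0.021 ]
can [ 0.5434 -0.1386] 0.0787
```

View pics/both.png

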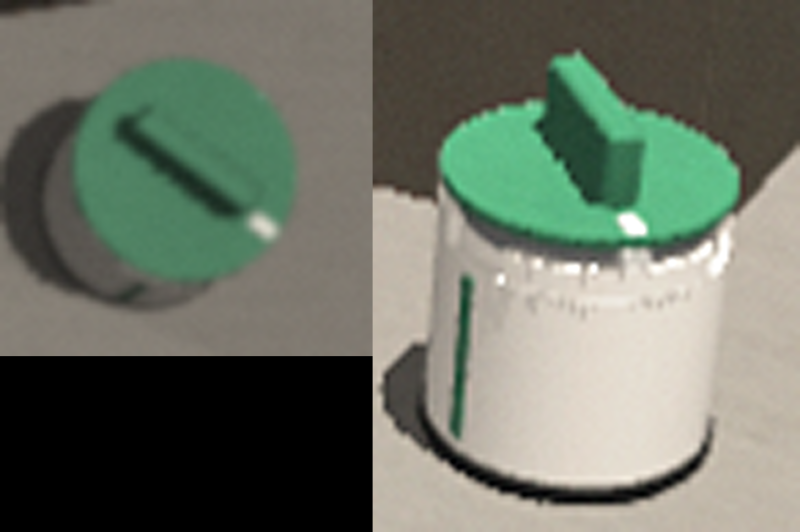

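The top crop shows the white pointer at the lower right of the bar. The scene crop shows the stripe at about (329,279). I'll compute the stripe azimuth and the oven clearance next.

```bash
python3 - <<'E'
from meas import *
C=np.array([.5175,-.152])
f=np.load("scene.npz");p,d=f["p"],f["d"]
g,w,c=cloud("scene",p,d,(320,260,340,300))
s=(c[:,1]>c[:,0]+20)&(c[:,1]>c[:,2]+5)
cal=bot.calibration("scene");R=np.array(cal["R"]);t=np.array(cal["t"]);o=-R.T@t
n=cv2.undistortPoints(g[s].astype(float).reshape(-1,1,2),np.array(cal["camera_matrix"]),np.array(cal["dist_coeffs"])).reshape(-1,2)
r=np.c_[n,np.ones(len(n))]@R
a=(r[:,:2]**2).sum(1);b=r[:,:2]@(o[:2]-C);q=((o[:2]-C)**2).sum()-.055**2
k=(-b-np.sqrt(b*b-a*q))/a;P=o+r*k[:,None];ok=np.isfinite(k)
az=np.degrees(np.arctan2(P[:,1]-C[1],P[:,0]-C[0]))%360
print(s.sum(),"stripe az",np.nanmedian(az),np.nanstd(az),"z",P[ok,2].min(),P[ok,2].max(),"depthbased",np.median(w[s],0))
f=np.load("top.npz");p,d=f["p"],f["d"]
g,w,c=cloud("top",p,d,(200,20,365,210));m=w[:,2]>.2
q=w[m];print("oven ztop",np.percentile(q[:,2],[5,50,95]),"minx by y:")
for y in np.arange(-.2,.25,.05):
    k=abs(q[:,1]-y)<.01
    if k.any():print(round(y,2),q[k,0].min().round(3))
print("min y",q[:,1].min())
E
```

```text
60 stripe az 166.09905080088328 1.839187055134098 z 0.015958502293754173 0.0842001684289162 depthbased [ 0.46555323 -0.13783338  0.04943764]
oven ztop [0.26681071 0.27553527 0.43115812] minx by y:
-0.15 0.851
-0.1 0.623
-0.05 0.613
-0.0 0.604
0.05 0.596
0.1 0.587
0.15 0.579
0.2 0.57
min y -0.14149198905726804
```

{"op": "apply_moves", "data": {
  "steps": [
    {"dx": 2, "dy": -3.2, "spin": -7, "dz": 0.3},
    {"dx": 2, "dy": -3.2, "spin": -7, "dz": 0.3},
    {"dx": 2, "dy": -3.2, "spin": -7},
    {"dx": 2, "dy": -3.2, "spin": -7},
    {"dx": 2, "dy": -3.2, "spin": -7},
    {"dx": 2, "dy": -3.2, "spin": -7},
    {"dx": 2, "dy": -3.2, "spin": -7},
    {"dx": 2, "dy": -3.2, "spin": -7},
    {"dx": 2, "dy": -3.2, "spin": -7},
    {"dx": 2, "dy": -3.2, "spin": -7},
    {"dx": 2, "dy": -3.2, "spin": -7},
    {"dx": 2, "dy": -3.2, "spin": -7}
  ]
}}

```text
invalid input
```

{"op": "apply_moves", "data": {
  "steps": [
    {"dx": 2, "dy": -3.2, "dz": 0.3, "spin": -7, "hand": 8.5},
    {"dx": 2, "dy": -3.2, "dz": 0.3, "spin": -7, "hand": 8.5},
    {"dx": 2, "dy": -3.2, "dz": 0, "spin": -7, "hand": 8.5},
    {"dx": 2, "dy": -3.2, "dz": 0, "spin": -7, "hand": 8.5},
    {"dx": 2, "dy": -3.2, "dz": 0, "spin": -7, "hand": 8.5},
    {"dx": 2, "dy": -3.2, "dz": 0, "spin": -7, "hand": 8.5},
    {"dx": 2, "dy": -3.2, "dz": 0, "spin": -7, "hand": 8.5},
    {"dx": 2, "dy": -3.2, "dz": 0, "spin": -7, "hand": 8.5},
    {"dx": 2, "dy": -3.2, "dz": 0, "spin": -7, "hand": 8.5},
    {"dx": 2, "dy": -3.2, "dz": 0, "spin": -7, "hand": 8.5},
    {"dx": 2, "dy": -3.2, "dz": 0, "spin": -7, "hand": 8.5},
    {"dx": 2, "dy": -3.2, "dz": 0, "spin": -7, "hand": 8.5}
  ]
}}

```text
clock: 1.4
position: [0.3843, 0.2227, 0.2289]
tool_rot: [0.753, 0.659, 0.0, 0.0]
contact_force: [0.7, -0.8, 1.2]
grip_width: 0.0856
grasp_force: 0.0
```

{"op": "apply_moves", "data": {
  "steps": [
    {"dx": 0.3, "dy": -3.7, "spin": -5, "dz": 0, "hand": 5},
    {"dx": 0.3, "dy": -3.8, "spin": -5, "dz": 0, "hand": 5},
    {"dx": 0.3, "dy": -3.8, "spin": -5, "dz": 0, "hand": 5},
    {"dx": 0.3, "dy": -3.8, "spin": -5, "dz": 0, "hand": 5},
    {"dx": 0.4, "dy": -3.8, "spin": -5, "dz": 0, "hand": 5},
    {"dx": 0.4, "dy": -3.8, "spin": -5, "dz": 0, "hand": 5},
    {"dx": 0.5, "dy": -3.8, "spin": 0, "dz": 0, "hand": 5},
    {"dx": 2, "dy": -3.5, "spin": 0, "dz": 0, "hand": 5},
    {"dx": 2.5, "dy": -3, "spin": 0, "dz": 0, "hand": 5},
    {"dx": 3, "dy": -2.5, "spin": 0, "dz": 0, "hand": 5},
    {"dx": 3, "dy": -1.6, "spin": 0, "dz": 0, "hand": 5},
    {"dx": 0, "dy": 0, "spin": 0, "dz": 0, "hand": 5}
  ]
}}

```text
clock: 2.4
position: [0.5201, -0.1521, 0.2292]
tool_rot: [0.897, 0.443, 0.003, 0.004]
contact_force: [1.2, -0.4, 1.1]
grip_width: 0.0498
grasp_force: 0.0
```

{"op": "apply_moves", "data": {
  "newtons": 20,
  "steps": [
    {"dx": -0.2, "dy": 0, "spin": 0, "dz": -3, "hand": 5},
    {"dx": 0, "dy": 0, "spin": 0, "dz": -3, "hand": 5},
    {"dx": 0, "dy": 0, "spin": 0, "dz": -2.5, "hand": 5},
    {"dx": 0, "dy": 0, "spin": 0, "dz": -1.5, "hand": 5},
    {"dx": 0, "dy": 0, "spin": 0, "dz": -0.8, "hand": 5},
    {"dx": 0, "dy": 0, "spin": 0, "dz": 0, "hand": 5}
  ]
}}

```text
clock: 2.9
position: [0.5103, -0.146, 0.119]
tool_rot: [0.896, 0.444, -0.001, -0.002]
contact_force: [0.0, -0.5, -0.1]
grip_width: 0.0501
grasp_force: 0.0
```

{"op": "apply_moves", "data": {
  "newtons": 12,
  "steps": [
    {"dx": 0, "dy": 0, "spin": 0, "dz": 0, "hand": 2.5},
    {"dx": 0, "dy": 0, "spin": 0, "dz": 0, "hand": 1},
    {"dx": 0, "dy": 0, "spin": 0, "dz": 0, "hand": 1},
    {"dx": 0, "dy": 0, "spin": 0, "dz": 0, "hand": 1},
    {"dx": 0, "dy": 0, "spin": 0, "dz": 0, "hand": 1},
    {"dx": 0, "dy": 0, "spin": 0, "dz": 0, "hand": 1}
  ]
}}

```text
clock: 3.4
position: [0.5156, -0.1494, 0.1224]
tool_rot: [0.896, 0.444, 0.003, 0.005]
contact_force: [6.1, -6.8, 2.8]
grip_width: 0.0176
grasp_force: 4.1
```

{"op": "apply_moves", "data": {
  "newtons": 15,
  "steps": [
    {"dx": 0, "dy": 0, "spin": 0, "dz": 0, "hand": 0.5},
    {"dx": 0, "dy": 0, "spin": 0, "dz": 0, "hand": 0.5},
    {"dx": 0, "dy": 0, "spin": 0, "dz": 0, "hand": 0.5},
    {"dx": 0, "dy": 0, "spin": 0, "dz": 0, "hand": 0.5}
  ]
}}

```text
clock: 3.73
position: [0.5164, -0.15, 0.1225]
tool_rot: [0.896, 0.444, 0.003, 0.005]
contact_force: [5.8, -4.6, 2.1]
grip_width: 0.0161
grasp_force: 15.0
```

```bash
cat > look.py <<'E'
import sys
from h import *
p,d=bot.read_camera("scene")
cv2.imwrite(sys.argv[1],cv2.resize(p[190:320,290:420,::-1],None,fx=4.5,fy=4.5,interpolation=cv2.INTER_CUBIC))
s=bot.state();print(s["position"].round(4),s["contact_force"].round(1),s["torque"].round(2),s["grip_width"],s["grasp_force"])
E
python3 look.py pics/a1.png
```

```text
[ 0.5164 -0.15    0.1225] [ 5.1 -3.2  1. ] [-0.91 -0.82  0.02] 0.016021745461216746 14.988462171459105
```

View pics/a1.png

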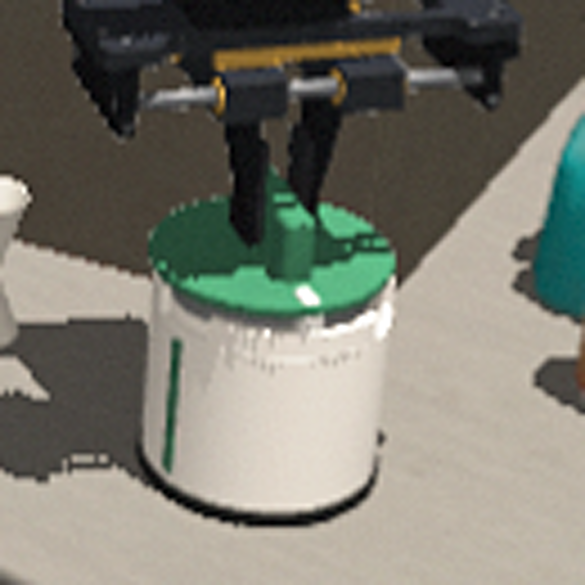

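The bar is gripped: opening 16 mm, 15 N. In the crop the pointer is at (308,295) and the stripe at (175,405). Turning clockwise now.

{"op": "apply_moves", "data": {
  "newtons": 20,
  "steps": [
    {"dx": 0, "dy": 0, "spin": -3, "dz": 0, "hand": 0.5},
    {"dx": 0, "dy": 0, "spin": -5, "dz": 0, "hand": 0.5},
    {"dx": 0, "dy": 0, "spin": -5, "dz": 0, "hand": 0.5},
    {"dx": 0, "dy": 0, "spin": -5, "dz": 0, "hand": 0.5},
    {"dx": 0, "dy": 0, "spin": -5, "dz": 0, "hand": 0.5},
    {"dx": 0, "dy": 0, "spin": -5, "dz": 0, "hand": 0.5},
    {"dx": 0, "dy": 0, "spin": -5, "dz": 0, "hand": 0.5},
    {"dx": 0, "dy": 0, "spin": -5, "dz": 0, "hand": 0.5},
    {"dx": 0, "dy": 0, "spin": -5, "dz": 0, "hand": 0.5},
    {"dx": 0, "dy": 0, "spin": -5, "dz": 0, "hand": 0.5},
    {"dx": 0, "dy": 0, "spin": 0, "dz": 0, "hand": 0.5}
  ]
}}

```text
clock: 4.7
position: [0.516, -0.1504, 0.1223]
tool_rot: [0.999, 0.04, 0.005, 0.004]
contact_force: [4.6, -4.6, 0.2]
grip_width: 0.0158
grasp_force: 20.0
```

```bash
python3 look.py pics/a2.png
```

```text
[ 0.5161 -0.1503  0.1223] [ 4.3 -4.5  0.5] [-1.14 -0.69 -0.02] 0.016024422640531954 20.012974245473742
```

View pics/a2.png

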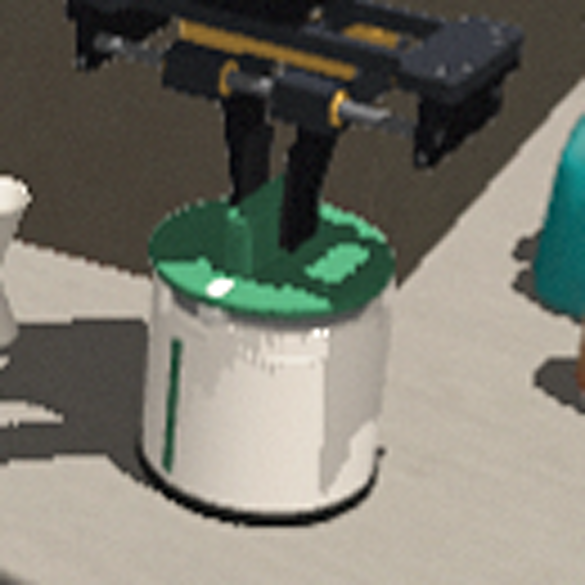

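The pointer, at (220,287) in the crop, has about 18° left to go to the stripe at (175,350). I'll turn the rest with a light downward bias.

{"op": "apply_moves", "data": {
  "newtons": 20,
  "steps": [
    {"dx": 0, "dy": 0, "spin": -4, "dz": -0.1, "hand": 0.5},
    {"dx": 0, "dy": 0, "spin": -4, "dz": -0.1, "hand": 0.5},
    {"dx": 0, "dy": 0, "spin": -3, "dz": -0.1, "hand": 0.5},
    {"dx": 0, "dy": 0, "spin": -3, "dz": -0.1, "hand": 0.5},
    {"dx": 0, "dy": 0, "spin": -2, "dz": -0.1, "hand": 0.5},
    {"dx": 0, "dy": 0, "spin": -2, "dz": -0.1, "hand": 0.5},
    {"dx": 0, "dy": 0, "spin": 0, "dz": 0, "hand": 0.5},
    {"dx": 0, "dy": 0, "spin": 0, "dz": 0, "hand": 0.5}
  ]
}}

```text
clock: 5.42
position: [0.517, -0.1513, 0.12]
tool_rot: [0.993, -0.114, 0.007, 0.004]
contact_force: [0.2, -5.0, 24.3]
grip_width: 0.0192
grasp_force: 20.9
```

```bash
python3 look.py pics/a3.png
```

```text
[ 0.517  -0.1513  0.1201] [-0.2 -5.5 24.4] [-0.83  0.15  0.51] 0.01911549126006019 20.888863563886844
```

View pics/a3.png

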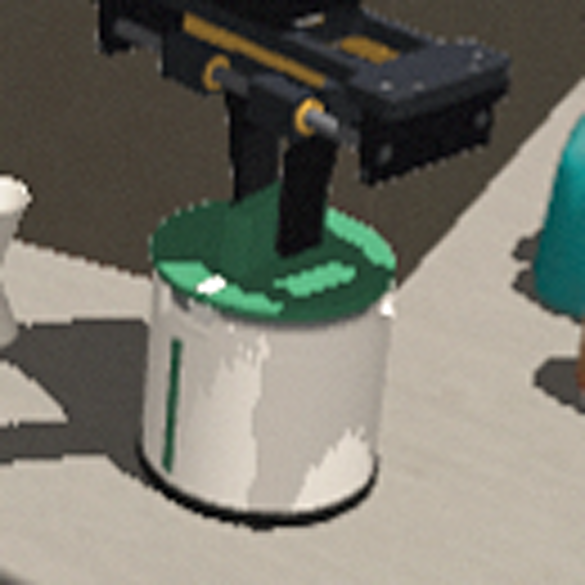

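The pressing held the lid back and it slipped in the pads, as the pointer only reached (211,285). I'll take the press off, grip harder to square the bar up, then turn without pressing.

{"op": "apply_moves", "data": {
  "newtons": 45,
  "steps": [
    {"dx": 0, "dy": 0, "spin": 0, "dz": -0.0, "hand": 0.5},
    {"dx": 0, "dy": 0, "spin": 0, "dz": 0.3, "hand": 0.5},
    {"dx": 0, "dy": 0, "spin": 0, "dz": 0.2, "hand": 0.5},
    {"dx": 0, "dy": 0, "spin": 0, "dz": 0, "hand": 0.5},
    {"dx": 0, "dy": 0, "spin": 0, "dz": 0, "hand": 0.5},
    {"dx": 0, "dy": 0, "spin": 0, "dz": 0, "hand": 0.5}
  ]
}}

```text
clock: 5.97
position: [0.5158, -0.15, 0.1213]
tool_rot: [0.993, -0.115, 0.005, 0.003]
contact_force: [5.1, -5.9, 1.8]
grip_width: 0.0155
grasp_force: 45.0
```

```bash
cat > num.py <<'E'
from meas import *
p,d=bot.read_camera("scene")
g,w,c=cloud("scene",p,d,(316,225,385,275))
green=(c[:,1]>c[:,0]+20)&(c[:,1]>c[:,2]+8)&(w[:,2]<.128)&(w[:,2]>.09)
r=np.hypot(*(w[:,:2]-[.5175,-.152]).T);fl=green&(r<.056)
A=np.c_[w[fl,:2]-[.5175,-.152],np.ones(fl.sum())]
x=np.linalg.lstsq(A,w[fl,2],rcond=None)[0];print("flange n",fl.sum(),"z",x[2].round(4),"slope deg",np.degrees(x[:2]).round(1),"median",np.median(w[fl,2]).round(4))
wh=(c.min(1)>110)&(c.max(1)-c.min(1)<45)&(r<.054)&(r>.03)&(w[:,2]>.098)&(w[:,2]<.125)
q=w[wh].mean(0);print("pointer",wh.sum(),q.round(4),"az",np.degrees(np.arctan2(q[1]+.152,q[0]-.5175))%360)
s=bot.state();print(s["position"].round(4),s["contact_force"].round(1),s["grip_width"])
E
python3 num.py; python3 look.py pics/a4.png
```

```text
flange n 839 z 0.1148 slope deg [0.5 0.6] median 0.1139
pointer 77 [ 0.4791 -0.1632  0.1032] az 196.25402724674973
[ 0.5158 -0.15    0.1212] [ 4.  -5.   2.5] 0.015943583208165826
[ 0.5158 -0.15    0.1212] [ 4.4 -5.2  0.4] [-1.01 -0.68  0.02] 0.015535166763763798 44.97757609002292
```

View pics/a4.png

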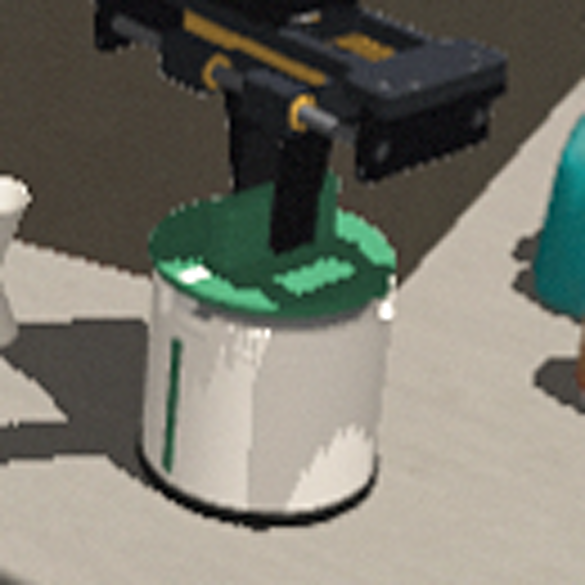

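```bash
python3 - <<'E'
from h import *
cal=bot.calibration("scene");R=np.array(cal["R"]);t=np.array(cal["t"]);o=-R.T@t
K=np.array(cal["camera_matrix"]);D=np.array(cal["dist_coeffs"])
for nm,u in(("a2",(220,287)),("a3",(211,285)),("a4",(192,274)),("a1",(308,295))):
    px=np.array(u)/4.5+[290,190]
    n=cv2.undistortPoints(px.reshape(1,1,2),K,D).reshape(2)
    r=R.T@np.array([*n,1]);P=o+r*(.114-o[2])/r[2]
    v=P[:2]-[.5175,-.152];print(nm,P.round(4),np.hypot(*v).round(4),np.degrees(np.arctan2(v[1],v[0]))%360)
for az in(160,166,172):
    a=np.radians(az);X=np.array([.5175+.055*np.cos(a),-.152+.055*np.sin(a),.084])
    q,_=cv2.projectPoints(X.reshape(1,3),cv2.Rodrigues(R)[0],t,K,D);print(az,((q.ravel()-[290,190])*4.5).round())
E
```

```text
a2 [ 0.4699 -0.156   0.114 ] 0.0478 184.7524088744982
a3 [ 0.4687 -0.152   0.114 ] 0.0488 179.98787496138263
a4 [ 0.4714 -0.1399  0.114 ] 0.0476 165.3247139303101
a1 [ 0.4904 -0.1886  0.114 ] 0.0455 233.39648131160442
160 [168. 332.]
166 [176. 338.]
172 [185. 343.]
```

The pointer is now at 165.3° and the stripe at 166°, so they line up and only the grip holds the lid up. I'll ease it down, then open.

{"op": "apply_moves", "data": {
  "newtons": 10,
  "steps": [
    {"dx": 0, "dy": 0, "spin": 0, "dz": -0.3, "hand": 0.5},
    {"dx": 0, "dy": 0, "spin": 0, "dz": -0.3, "hand": 0.5},
    {"dx": 0, "dy": 0, "spin": 0, "dz": -0.2, "hand": 0.5},
    {"dx": 0, "dy": 0, "spin": 0, "dz": 0, "hand": 0.5},
    {"dx": 0, "dy": 0, "spin": 0, "dz": 0, "hand": 0.5}
  ]
}}

```text
clock: 6.48
position: [0.5163, -0.1501, 0.1136]
tool_rot: [0.993, -0.116, 0.006, 0.003]
contact_force: [4.6, -5.0, 3.6]
grip_width: 0.0164
grasp_force: 10.0
```

```bash
python3 num.py
```

```text
flange n 873 z 0.1085 slope deg [-1.   1.3] median 0.1069
pointer 39 [ 0.4797 -0.1665  0.1028] az 201.03646728423007
[ 0.5163 -0.1501  0.1136] [ 3.5 -4.8  3. ] 0.015957319798242
```

It dropped from 0.114 to about 0.107. Releasing now and backing off straight up.

{"op": "apply_moves", "data": {
  "steps": [
    {"dx": 0, "dy": 0, "spin": 0, "dz": 0, "hand": 3},
    {"dx": 0, "dy": 0, "spin": 0, "dz": 0, "hand": 5},
    {"dx": 0, "dy": 0, "spin": 0, "dz": 0, "hand": 5},
    {"dx": 0, "dy": 0, "spin": 0, "dz": 0, "hand": 5},
    {"dx": 0, "dy": 0, "spin": 0, "dz": 2, "hand": 5},
    {"dx": 0, "dy": 0, "spin": 0, "dz": 3, "hand": 5},
    {"dx": 0, "dy": 0, "spin": 0, "dz": 3.5, "hand": 5},
    {"dx": 0, "dy": 0, "spin": 0, "dz": 3.5, "hand": 5},
    {"dx": -1, "dy": 0, "spin": 0, "dz": 3, "hand": 5},
    {"dx": -3, "dy": 0, "spin": 0, "dz": 2, "hand": 5},
    {"dx": -3, "dy": 0, "spin": 0, "dz": 0, "hand": 5},
    {"dx": 0, "dy": 0, "spin": 0, "dz": 0, "hand": 5}
  ]
}}

```text
clock: 7.53
position: [0.436, -0.1445, 0.2819]
tool_rot: [0.993, -0.116, -0.003, -0.001]
contact_force: [-0.5, 0.4, 0.2]
grip_width: 0.0495
grasp_force: 0.0
```

```bash
python3 num.py; python3 look.py pics/a5.png
```

```text
flange n 980 z 0.1097 slope deg [0.3 2. ] median 0.107
pointer 33 [ 0.4784 -0.1697  0.102 ] az 204.31177553446508
[ 0.4385 -0.1453  0.2816] [ 1.2 -0.8 -0. ] 0.05017806153792723
[ 0.4404 -0.146   0.2815] [ 1.2  0.3 -0.3] [-0.04  0.18  0.03] 0.05004200672772435 0.0
```

View pics/a5.png

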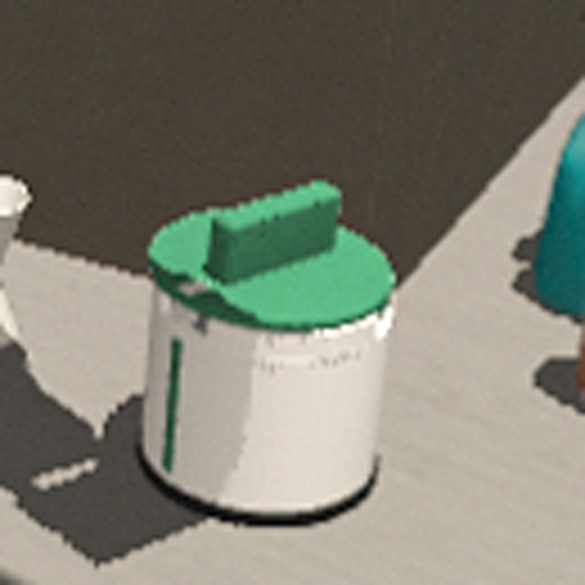

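The lid looks seated, with its pointer at (193,285) above the stripe and only the gripper's shadow on it. I'll check the flange level all round, away from the bar.

```bash
python3 - <<'E'
from meas import *
for cam,box in(("scene",(316,225,385,275)),("top",(322,190,390,255))):
    p,d=bot.read_camera(cam);g,w,c=cloud(cam,p,d,box)
    v=w[:,:2]-[.5175,-.152];r=np.hypot(*v.T);az=np.degrees(np.arctan2(v[:,1],v[:,0]))%360
    ok=(r>.035)&(r<.052)&(w[:,2]>.09)&(w[:,2]<.125)&(c[:,1]>c[:,0]+15)
    print(cam,[(a,int((m:=ok&(az>=a)&(az<a+45)).sum()),round(float(np.median(w[m,2])),4) if m.any() else None) for a in range(0,360,45)])
E
```

```text
scene [(0, 0, None), (45, 23, 0.107), (90, 58, 0.1073), (135, 69, 0.108), (180, 71, 0.1069), (225, 67, 0.1067), (270, 60, 0.1061), (315, 43, 0.1056)]
top [(0, 27, 0.1064), (45, 22, 0.1073), (90, 5, 0.1081), (135, 0, None), (180, 0, None), (225, 0, None), (270, 12, 0.1059), (315, 52, 0.1061)]
```

```bash
python3 - <<'E'
from meas import *
for cam,box in(("scene",(312,215,390,275)),("top",(322,190,390,255))):
    f=np.load(cam+".npz")
    for nm,(p,d) in(("old",(f["p"],f["d"])),("new",bot.read_camera(cam))):
        g,w,c=cloud(cam,p,d,box);v=w[:,:2]-[.5175,-.152];r=np.hypot(*v.T);az=np.degrees(np.arctan2(v[:,1],v[:,0]))%360
        ok=(r>.025)&(r<.05)&(w[:,2]>.09)&(w[:,2]<.122)&(c[:,1]>c[:,0]+15)
        for _ in range(4):
            A=np.c_[v[ok],np.ones(ok.sum())];x=np.linalg.lstsq(A,w[ok,2],rcond=None)[0]
            ok&=abs(np.c_[v,np.ones(len(v))]@x-w[:,2])<.003
        print(cam,nm,"z",x[2].round(4),"slope",np.degrees(x[:2]).round(2),[(a,round(float(np.median(w[m,2])),4)) for a in range(0,360,45) if (m:=ok&(az>=a)&(az<a+45)).sum()>4])
E
```

```text
scene old z 0.1134 slope [-0.   -0.02] [(45, 0.1135), (90, 0.1133), (135, 0.1133), (180, 0.1134), (225, 0.1133), (270, 0.1133), (315, 0.1134)]
scene new z 0.1065 slope [-1.    0.46] [(45, 0.1072), (90, 0.1071), (135, 0.1073), (180, 0.1068), (225, 0.1066), (270, 0.1057), (315, 0.1057)]
top old z 0.1133 slope [0.27 0.11] [(0, 0.113), (45, 0.1135), (90, 0.1134), (135, 0.1129), (180, 0.1133), (225, 0.1132), (270, 0.1133), (315, 0.1136)]
top new z 0.1067 slope [-0.55  0.83] [(0, 0.1065), (45, 0.1071), (270, 0.1059), (315, 0.1057)]
```

There is a real tilt of about 1.1°: the side near 140° is some 2 mm high, though the other side is down. I'll press gently on the pointer end of the bar with closed fingers.

{"op": "apply_moves", "data": {
  "steps": [
    {"dx": 1, "dy": 0, "spin": 0, "dz": -2, "hand": 0},
    {"dx": 1.5, "dy": 0, "spin": 0, "dz": -3, "hand": 0},
    {"dx": 1.5, "dy": 0.5, "spin": 0, "dz": -3, "hand": 0},
    {"dx": 0, "dy": 0.2, "spin": 0, "dz": -2, "hand": 0},
    {"dx": 0, "dy": 0, "spin": 0, "dz": -1, "hand": 0},
    {"dx": 0, "dy": 0, "spin": 0, "dz": -0.5, "hand": 0},
    {"dx": 0, "dy": 0, "spin": 0, "dz": 0, "hand": 0},
    {"dx": 0, "dy": 0, "spin": 0, "dz": 0, "hand": 0}
  ]
}}

```text
clock: 8.5
position: [0.4821, -0.1399, 0.1664]
tool_rot: [0.993, -0.116, 0.0, -0.0]
contact_force: [-0.1, -0.6, 0.8]
grip_width: 0.0054
grasp_force: 0.0
```

{"op": "apply_moves", "data": {
  "steps": [
    {"dx": 0.7, "dy": -0.4, "spin": 0, "dz": -1, "hand": 0},
    {"dx": 0, "dy": 0, "spin": 0, "dz": -0.7, "hand": 0},
    {"dx": 0, "dy": 0, "spin": 0, "dz": -0.3, "hand": 0},
    {"dx": 0, "dy": 0, "spin": 0, "dz": -0.3, "hand": 0},
    {"dx": 0, "dy": 0, "spin": 0, "dz": -0.3, "hand": 0},
    {"dx": 0, "dy": 0, "spin": 0, "dz": -0.3, "hand": 0},
    {"dx": 0, "dy": 0, "spin": 0, "dz": 0, "hand": 0},
    {"dx": 0, "dy": 0, "spin": 0, "dz": 0, "hand": 0}
  ]
}}

```text
clock: 9.17
position: [0.4883, -0.1439, 0.1385]
tool_rot: [0.993, -0.115, -0.0, 0.0]
contact_force: [-3.5, -0.2, 8.1]
grip_width: 0.0005
grasp_force: 3.8
```

{"op": "apply_moves", "data": {
  "steps": [
    {"dx": 0, "dy": 0, "spin": 0, "dz": -0.2, "hand": 0},
    {"dx": 0, "dy": 0, "spin": 0, "dz": -0.1, "hand": 0},
    {"dx": 0, "dy": 0, "spin": 0, "dz": 0, "hand": 0},
    {"dx": 0, "dy": 0, "spin": 0, "dz": 0, "hand": 0}
  ]
}}

```text
clock: 9.5
position: [0.4885, -0.1439, 0.1373]
tool_rot: [0.993, -0.115, 0.001, 0.001]
contact_force: [-4.3, 1.5, 19.9]
grip_width: 0.0006
grasp_force: 9.8
```

```bash
cat > lev.py <<'E'
from meas import *
for cam,box in(("scene",(312,215,390,275)),("top",(322,190,390,255))):
    p,d=bot.read_camera(cam)
    g,w,c=cloud(cam,p,d,box);v=w[:,:2]-[.5175,-.152];r=np.hypot(*v.T);az=np.degrees(np.arctan2(v[:,1],v[:,0]))%360
    ok=(r>.025)&(r<.05)&(w[:,2]>.09)&(w[:,2]<.122)&(c[:,1]>c[:,0]+15)
    for _ in range(4):
        A=np.c_[v[ok],np.ones(ok.sum())];x=np.linalg.lstsq(A,w[ok,2],rcond=None)[0]
        ok&=abs(np.c_[v,np.ones(len(v))]@x-w[:,2])<.003
    print(cam,"z",x[2].round(4),"slope",np.degrees(x[:2]).round(2),[(a,round(float(np.median(w[m,2])),4)) for a in range(0,360,45) if (m:=ok&(az>=a)&(az<a+45)).sum()>4])
E
python3 lev.py
```

```text
scene z 0.1056 slope [0.08 0.  ] [(45, 0.1056), (90, 0.1057), (135, 0.1056), (180, 0.1052), (225, 0.1055), (270, 0.1054), (315, 0.1056)]
top z 0.1216 slope [-28.46  15.69] [(0, 0.1049)]
```

The lid is now level at 0.1055, exactly 8 mm below the start. Retreating.

{"op": "apply_moves", "data": {
  "steps": [
    {"dx": 0, "dy": 0, "spin": 0, "dz": 0.6, "hand": 0},
    {"dx": 0, "dy": 0, "spin": 0, "dz": 1, "hand": 0},
    {"dx": 0, "dy": 0, "spin": 0, "dz": 3, "hand": 0},
    {"dx": 0, "dy": 0, "spin": 0, "dz": 3, "hand": 0},
    {"dx": -2, "dy": 0, "spin": 0, "dz": 3, "hand": 0},
    {"dx": -2, "dy": 0, "spin": 0, "dz": 1, "hand": 0},
    {"dx": 0, "dy": 0, "spin": 0, "dz": 0, "hand": 0},
    {"dx": 0, "dy": 0, "spin": 0, "dz": 0, "hand": 0}
  ]
}}

```text
clock: 10.27
position: [0.4485, -0.1438, 0.2514]
tool_rot: [0.993, -0.116, 0.001, 0.0]
contact_force: [-0.1, -0.5, -1.2]
grip_width: 0.0004
grasp_force: 0.0
```

```bash
python3 lev.py; python3 look.py pics/a6.png
```

```text
scene z 0.1055 slope [-0.34 -0.3 ] [(45, 0.1049), (90, 0.1054), (135, 0.1055), (180, 0.1055), (225, 0.1057), (270, 0.1055), (315, 0.1054)]
top z 0.1079 slope [-3.23  2.15] [(0, 0.1058), (315, 0.1048)]
[ 0.4489 -0.1437  0.2497] [-0.3 -0.1  0.4] [-0.03  0.15  0.02] 0.00015599371723920086 0.0
```

View pics/a6.png

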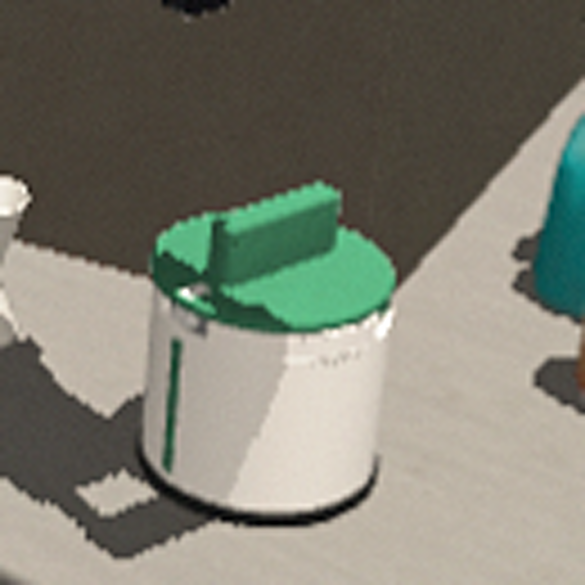

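The lid is flush with the key down in the notch, and the pointer at (196,296) stands by the stripe. The robot is clear of everything, so I'm handing in.

```bash
python3 -c "
from plant import bot
print(bot.job_done())"
```

```text
the job is handed in; nothing more can be done
None
```

The green lid has been turned clockwise until its pointer stands over the stripe and now sits flush on the rim after a light press on its bar; the arm has let go and is clear, and I did not touch the blue-lidded canister.

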